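# Clear the light base and hold its shutter at half

### The arm

A 6-joint arm with a two-finger parallel gripper is mounted at the origin on the work surface. World frame = base frame: x ahead of the robot, y to its left, z up, the work surface at z = 0. Lengths are in m, angles in rad, forces in N, time in s.
With the tool pointing down it reaches from about 0.35 to 0.725 m from the base axis. Payload 6 kg.
Tool frame: the origin (TCP) lies at the centre of the arm's flange, where the gripper is bolted on; the fingertips stand 173 mm ahead of it and the grasp point (between the pads) lies 155 mm ahead of it (bot.grip_point_offset is the distance from the TCP to the grasp point, in m); z points along the fingers, y is the line along which they close (so a half turn about z gives the same grasp; the last joint's range is limited). The gripper opens to 85 mm and grips with 20 to 120 N. Pads are 22 mm wide; open, the fingers measure 114 mm over their backs; the gripper's body (76 mm by 85 mm) begins 54 mm behind the grasp point. The pads swing forward as they close: fully open they stand 13 mm farther back than shut.
Start: joints at [-0.983, 0.04, 0.085, 0, -1.615, -0.334], TCP at [0.151, -0.581, 0.405] pointing down, gripper open.
Joint ranges: [-2.56, 2.56], [-1.29, 2.01], [-1.08, 1.49], [-3.29, 1.98], [-2.81, -0.18], [-2.99, 2.99]. Speed limits (rad/s): [2.57, 2.57, 3.01, 3.14, 3.14, 3.14].

### API

Orientations are given as a unit quaternion [x, y, z, w].
In Python, from bench import bot, viewer gives the robot as it stands.
- The arm moves only by the shell command python3 -m crank 'ROWS'. ROWS is JSON, one flat list of numbers, 7 for each row, row after row: the shift along the tool's x, y, z in mm, then the turn, a rotation vector about the tool's x, y, z in degrees, then the opening, from 0 (shut) to 1 (fully open). A call has 1 to 20 rows; each row shifts and turns the commanded pose from where the row before left it, along the tool's axes as they then stand; what a row does not reach is not made up. A row lasts 1/10 s, in which the tool goes at most 50 mm and 8.59 degrees, less where a joint would pass 70% of its speed; a pose out of reach is approached as far as the arm can. A call is refused whole if a number of a shift passes 50 or a number of a turn 8.59, either way. A call with a gripper value outside its range is refused whole. The fingers move at their own pace and stop on an object; the grip force is fixed at half the most. Time passes only in rows, so rows that do not move let the fingers close. It gives the time, the measured TCP pose, the force, the opening and the grip force at its end, in the units of the state.
- bot.sense(): the state, without advancing time (a new reading comes with each control period).
- viewer.snapshot(name): name is "scene" or "top" or "wrist"; returns a dict with "pixels" (480x640x3 uint8, red, green, blue), "range_z" (480x640 float32, m along the optical axis (not along the pixel's ray), 0 where there is no reading), "fx", "fy", "cx", "cy" (pixels), "dist_coeffs" ([k1, k2, p1, p2, k3] as OpenCV has them; the pictures are not rectified), "xyz" and "attitude" of the camera in the world. Camera axes: x right, y up, looking along -z (the intrinsics and any distortion apply to the point x, -y, -z); pixel columns grow to the right and rows downward; lengths in m; the calibration is good to about 2 mm. A picture is of the moment at which its call begins.
- bot.sign_off(): hands the job in; it is judged then, once.
Trained networks look in the newest picture that a camera, given by its name, has taken for a name from the list of things; names that differ only in an ending like _2 or _b are one class to them, and where a whole thing is asked for, a point or a joint stands for the part that bears it (a point fixed in the world has none). Each returns a list of dicts, best first, with "p" (0 to 1); they miss things now and then, are a little off and sometimes report something else, mostly with a low value. They report only what shows in the picture. A call takes as long as a camera call.
- viewer.spot_in(camera, target): "position" ([column, row] in pixels, amid what is visible of it).
- viewer.outline_of(camera, target): "pixels" (480x640 bool, what is visible of it) and "position" ([column, row] in pixels, amid what is visible of it).
- viewer.tip_of(camera, target): "position" ([column, row] in pixels: a listed point, or the origin of a listed thing).
The state is a dict: "clock": time; "qpos": joint angles; "qvel": joint speeds; "joint_torque": joint torques, N m; "eef_pos": TCP position; "tool_rot": TCP orientation; "contact_force": force on the tool from outside, world axes, zero at the start; "moment": the same for the moment, N m; "finger_gap": finger opening in m; "gripper_force": force on a finger pad.
Only numpy, scipy, OpenCV 4.12 (cv2) and the standard library are available. Lean on these libraries where they do the work, as an engineer would, in place of code of your own. Each camera call takes 0.05 s, during which the arm holds its last target. There are 200 camera calls.

### The job

Take the scraper block and with it sweep all the stone chips off the microscope light base's stage into its catch tray, keeping the fingers off the chips, then stand the scraper upright on the bench again and let go of it. Only then slide the sprung shutter's tab until the shutter is half open, without ever opening it fully, and finish while still holding it there, steady, against its spring. Leave the jars, the dish and the well block where they are.

Things in the scene. Friction and masses are not known exactly. Their poses are not given: they have to be found in the camera images.
- light_base: Light base of a stereo microscope, fixed: grey steel box, level stage 60 mm above the bench. Origin on the bench under the stage, z up. The stage lane spans x -50 to +54 mm between side rims 8 mm high, y -120 to +90 mm, open at both ends. On the -x side, outside the rim, a flat shelf at stage height (x -100 to -56 mm) has the shutter's slot.
- tray_in (a point): Centre of the inner floor of the steel catch tray built onto the light base, 6 mm above the bench; axes as the light base. Inside 110 mm (x) by 100 mm (y), walls 75 mm high on three sides. Its fourth side (-y) is the stage's edge, at y +90 mm of the light base, where the stage drops straight into it.
- window_mid (a point): Centre of the clear window flush in the stage lane, 60 mm (x) by 50 mm (y), at x 0, y -20 mm of the light base, 60 mm above the bench. The dark shutter leaf shows under the glass, a white light plate where it is drawn back: half the window is white at half travel.
- shutter (a joint): Travel of the sprung shutter in m: 0 closed (held there by the spring), 0.050 fully open (stop); grows as the tab slides along the light base's +y. Half is 0.025: tab centre at the longest of three white lines beside the slot (short ones: closed, fully open). The spring pushes it shut with 3.6 N at 0, 9.6 N at half, 15.6 N at full travel; let go, it springs closed.
- tab_mid (a point): Mid point of the shutter's tab, 25 mm above the stage (85 mm above the bench), axes as the light base. The tab is an upright black block, 26 mm (x) by 14 mm (y, the slide direction), from 2 to 43 mm above the shelf. Closed, it is at x -78, y -45 mm of the light base.
- scraper: Loose scraper block standing upright on the bench: foot 84 mm long (its y), 24 mm thick (its x), 25 mm high with a rubber sole, and on the foot's middle a wooden grip 18 mm thick (x), 40 mm wide (y), reaching from 25 to 73 mm above the sole. Origin at the centre of the sole, z up. About 0.18 kg.
- chip0: Loose sand-coloured stone chip, about 21 mm across and 12 mm high, 10 g, lying on the stage lane at the start. Origin at the centre of its underside.
- chip1: Loose sand-coloured stone chip, about 21 mm across and 12 mm high, 10 g, lying on the stage lane at the start. Origin at the centre of its underside.
- chip2: Loose sand-coloured stone chip, about 21 mm across and 12 mm high, 10 g, lying on the stage lane at the start. Origin at the centre of its underside.
- chip3: Loose sand-coloured stone chip, about 21 mm across and 12 mm high, 10 g, lying on the stage lane at the start. Origin at the centre of its underside.
- chip4: Loose sand-coloured stone chip, about 21 mm across and 12 mm high, 10 g, lying on the stage lane at the start. Origin at the centre of its underside.
- jar0: Bystander: closed white sample jar with a red lid, 64 mm across, 79 mm high. Origin at the centre of its underside.
- jar1: Bystander: closed white sample jar with a red lid, 64 mm across, 79 mm high. Origin at the centre of its underside.
- dish: Bystander: shallow white dish, 90 mm across, 16 mm high. Origin at the centre of its underside.
- tray_block: Bystander: grey well block, 90 x 140 x 30 mm. Origin at the centre of its underside.

How it is judged:
By the outcome, as a careful person would: the job done as asked, in the order asked, and still so for the second after the job is handed in, while the arm keeps its last pose, push and grip.
It also fails if it takes over 58 s, if anything falls off the work surface, if the arm or the gripper's body presses on something with over 40 N, if the wrist force passes 120 N, or if a joint passes its speed limit or range.

## Working session

There is one attempt and no reset: what is moved stays moved. The work goes in short steps, Python scripts to look and compute and a shell command to move; the robot and the scene stay as the last step left them, time stands still between calls to the robot, and variables do not carry over. Pictures are saved under pics/ and viewed, at most 10 in all, crops included, and the job is handed in when it is done.

```bash
mkdir -p pics; cat > h.py <<'E'
import numpy as np, cv2
from scipy.spatial.transform import Rotation as R
from bench import bot, viewer
def snap(n,save=None):
    s=viewer.snapshot(n)
    if save: cv2.imwrite('pics/'+save,s['pixels'][:,:,::-1])
    return s
def rays(s,uv):
    K=np.array([[s['fx'],0,s['cx']],[0,s['fy'],s['cy']],[0,0,1.]])
    p=cv2.undistortPoints(np.array(uv,float).reshape(-1,1,2),K,np.array(s['dist_coeffs'],float)).reshape(-1,2)
    d=np.c_[p[:,0],-p[:,1],-np.ones(len(p))]
    return R.from_quat(s['attitude']).apply(d)
def at_z(s,uv,z):
    d=rays(s,uv);o=np.array(s['xyz']);return o+d*((z-o[2])/d[:,2])[:,None]
def at_range(s,uv):
    uv=np.array(uv).reshape(-1,2);d=rays(s,uv)
    r=s['range_z'][uv[:,1].round().astype(int),uv[:,0].round().astype(int)]
    return np.array(s['xyz'])+d*r[:,None]
E
python3 - <<'E'
from h import *
print(bot.sense())
for c in('top','scene'):
    s=snap(c,c+'0.png'); print(c,s['xyz'],s['attitude'],s['fx'],s['dist_coeffs'])
    for t in('light_base','tray_in','window_mid','tab_mid','scraper','chip0','jar0','dish','tray_block'):
        for r in viewer.tip_of(c,t)[:6]:
            p=np.array(r['position'])
            q=np.clip(p,0,[639,479])
            z={'tray_in':.006,'window_mid':.06,'tab_mid':.085,'chip0':.06}.get(t,0)
            print(t,round(r['p'],2),p.round(),'range',at_range(s,q)[0].round(3),'z',at_z(s,p,z)[0].round(3))
E
```

```text
{'clock': 0.0, 'qpos': array([-9.83307434e-01,  4.08480450e-02,  8.37962140e-02, -4.58841611e-04,
       -1.61550508e+00, -3.33753298e-01]), 'qvel': array([-0.00043072,  0.0005531 , -0.00123485,  0.00120838, -0.00148694,
       -0.00215769]), 'joint_torque': array([-1.98723967e-03, -3.68201959e+01,  3.47408116e+01,  6.93248570e+00,
       -5.41733971e-03,  9.20958286e-06]), 'eef_pos': array([ 0.15074099, -0.58073855,  0.40365097]), 'tool_rot': array([-1.26537658e-01,  9.91961387e-01,  8.90427139e-04, -1.85982123e-04]), 'contact_force': array([-0.03893737,  0.9976854 , -0.24817031]), 'moment': array([-0.00490234, -0.03975944,  0.02679898]), 'gripper_force': 0.0, 'finger_gap': 0.08556144474451456}
top [0.37598316 0.0042109  1.47652117] [ 0.03713614 -0.02788742 -0.70351418  0.70916218] 587.8731998963854 [0.00168337 0.         0.         0.         0.        ]
light_base 0.56 [304. 219.] range [0.545 0.059 0.06 ] z [0.553 0.062 0.   ]
tray_in 0.92 [252. 209.] range [0.574 0.193 0.007] z [0.575 0.193 0.006]
window_mid 0.94 [313. 212.] range [0.562 0.038 0.06 ] z [0.562 0.038 0.06 ]
window
[... 1799 characters left out ...]
nge [0.551 0.086 0.059] z [0.552 0.086 0.06 ]
chip0 0.56 [320. 252.] range [0.54  0.023 0.071] z [0.527 0.02  0.06 ]
chip0 0.53 [344. 277.] range [0.593 0.086 0.061] z [0.592 0.086 0.06 ]
chip0 0.48 [304. 265.] range [0.593 0.003 0.071] z [ 0.58  -0.001  0.06 ]
chip0 0.43 [330. 266.] range [0.571 0.051 0.064] z [0.566 0.05  0.06 ]
jar0 0.79 [152. 298.] range [ 0.706 -0.289  0.007] z [ 0.7   -0.294  0.   ]
jar0 0.72 [113. 264.] range [ 0.651 -0.421  0.02 ] z [ 0.632 -0.44   0.   ]
dish 0.96 [491. 245.] range [0.321 0.398 0.007] z [0.31 0.4  0.  ]
dish 0.27 [331. 265.] range [0.569 0.053 0.065] z [ 0.492  0.037 -0.   ]
tray_block 0.63 [527. 292.] range [0.497 0.458 0.026] z [0.466 0.469 0.   ]
```

```bash
python3 - <<'E'
from h import *
im=cv2.imread('pics/top0.png')
cv2.imwrite('pics/top0c.png',cv2.resize(im[150:300,200:500],(800,400),interpolation=cv2.INTER_CUBIC))
s=snap('top')
v,u=np.mgrid[0:480,0:640]
P=at_range(s,np.c_[u.ravel(),v.ravel()])
# scraper foot: height 15..35mm near
for nm,(lo,hi) in dict(foot=(.018,.034),grip=(.06,.08)).items():
    m=(abs(P[:,0]-.49)<.08)&(abs(P[:,1]+.31)<.09)&(P[:,2]>lo)&(P[:,2]<hi)
    r=cv2.minAreaRect(P[m][:,:2].astype(np.float32)*1000); print(nm,m.sum(),r,P[m].mean(0), np.median(P[m][:,2]))
# tray walls/rims
m=(P[:,2]>.07)&(P[:,2]<.085)&(abs(P[:,0]-.57)<.1)&(P[:,1]>.12)&(P[:,1]<.3)
print('traywall',cv2.minAreaRect(P[m][:,:2].astype(np.float32)*1000),m.sum())
m=(P[:,2]>.052)&(P[:,2]<.064)&(abs(P[:,0]-.55)<.13)&(P[:,1]>-.12)&(P[:,1]<.2)
print('stage',cv2.minAreaRect(P[m][:,:2].astype(np.float32)*1000),m.sum(),np.median(P[m][:,2]))
E
```

```text
foot 181 ((494.13153076171875, -324.4517822265625), (23.99020004272461, 85.5732650756836), 25.7463436126709) [ 0.49207628 -0.31822127  0.02459675] 0.024387908604702302
grip 130 ((494.5583801269531, -324.4117126464844), (17.736337661743164, 41.10629653930664), 25.134065628051758) [ 0.49377413 -0.32246405  0.07184132] 0.07248423062674869
traywall ((571.9658203125, 187.12547302246094), (132.68714904785156, 123.62606811523438), 86.51158905029297) 341
stage ((540.4037475585938, 70.8548583984375), (264.20294189453125, 162.8787841796875), 86.63013458251953) 4714 0.05924608673784537
```

View pics/top0c.png

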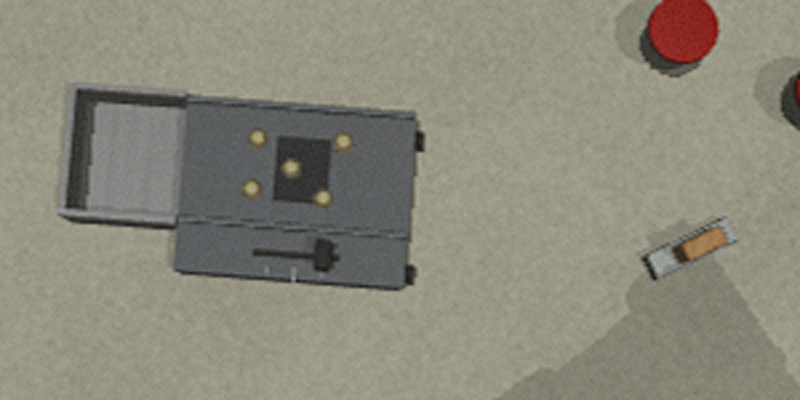

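View pics/scene0.png

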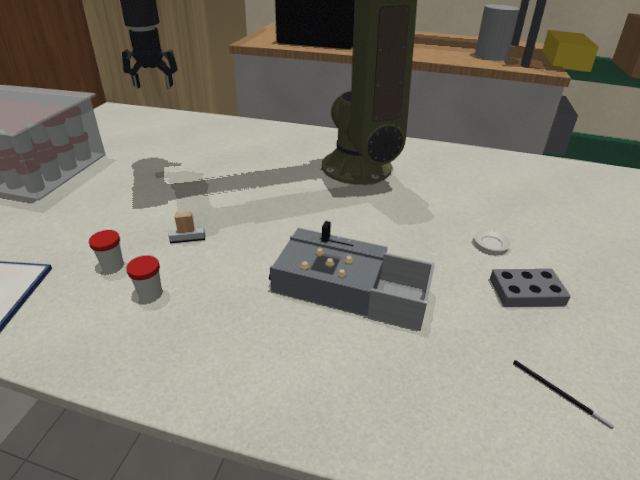

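```bash
cat >> h.py <<'E'
def plan(xyz,yaw_y=None):
    """tool-frame mm shift to TCP target, and degrees about tool z to bring tool y to world angle yaw_y (either half turn)"""
    s=bot.sense();r=R.from_quat(s['tool_rot']);M=r.as_matrix()
    d=r.inv().apply(np.array(xyz)-s['eef_pos'])*1000
    a=np.degrees(np.arctan2(M[1,1],M[0,1])); out=[d.round(1).tolist(),'yaw_y',round(a,2),'tilt',(M[:2,2]).round(4).tolist(),'t',round(s['clock'],2)]
    if yaw_y is not None: out+=['turnz',round(-((yaw_y-a+180)%360-180),2)]
    print(*out)
E
python3 - <<'E'
from h import *
s=snap('top')
v,u=np.mgrid[0:480,0:640]
P=at_range(s,np.c_[u.ravel(),v.ravel()])
def fit(y0,a=np.radians(-4)):
    pass
from scipy.optimize import least_squares
o0=np.array([.562,.038,0])-R.from_euler('z',-4,degrees=True).apply([0,-.02,0])
print(o0)
def loc(o,yaw): return R.from_euler('z',-yaw,degrees=True).apply(P-np.r_[o[:2],0])
# grid search: score by z classes vs model: stage box x[-100,60] y[-120,90] z~.06; tray outer; outside ~0
Q=P[(np.linalg.norm(P[:,:2]-o0[:2],axis=1)<.28)&(P[:,2]>-.01)]
def score(p):
    L=R.from_euler('z',-p[2],degrees=True).apply(Q-[p[0],p[1],0]);x,y,z=L.T
    box=(x>-.1)&(x<.06)&(y>-.12)&(y<.09)
    tray=(x>-.055)&(x<.055)&(y>.09)&(y<.19)
    mid=(x>-.058)&(x<.063)&(y>=.09)&(y<.197)&~tray
    out=~box&~tray&~mid
    return ((z>.03)!=box)[box|out].sum()+(z[tray]>.03).sum()
import itertools
best=min(((score((o0[0]+dx,o0[1]+dy,yw)),o0[0]+dx,o0[1]+dy,yw) for dx in np.arange(-.008,.009,.002) for dy in np.arange(-.008,.009,.002) for yw in np.arange(-6,-1.9,.5)))
print(best)
_,bx,by,bw=best
al=[(score((bx+dx,by+dy,bw+dw)),bx+dx,by+dy,bw+dw) for dx in np.arange(-.002,.0021,.0005) for dy in np.arange(-.003,.0031,.001) for dw in np.arange(-.6,.7,.2)]
al.sort();A=np.array(al[:15]);print(A[0],A.mean(0),A.std(0))
o=A.mean(0)[1:]
for t in ('chip0','tab_mid','window_mid','tray_in'):
  for r in viewer.outline_of('top',t)[:6]:
    q=at_z(s,r['position'],.085 if t=='tab_mid' else .066)[0]
    print(t,round(r['p'],2),(R.from_euler('z',-o[2],degrees=True).apply(q-[o[0],o[1],0])*1000).round(0))
plan([.4945,-.3244,.404],25.5)
E
```

```text
[0.56339513 0.05795128 0.        ]
(np.int64(1525), np.float64(0.5613951294748826), np.float64(0.05595128100519649), np.float64(-4.0))
[ 1.46900000e+03  5.60395129e-01  5.69512810e-02 -3.60000000e+00] [ 1.48746667e+03  5.60428463e-01  5.67512810e-02 -3.78666667e+00] [9.50695652e+00 3.39934634e-04 4.00000000e-04 3.05213950e-01]
chip0 0.48 [  5. -17.  66.]
chip0 0.41 [-25. -36.  66.]
tab_mid 0.57 [-74. -38.  85.]
tab_mid 0.57 [-16.  27.  85.]
window_mid 0.63 [-9. 34. 66.]
tray_in 0.73 [-11.  30.  66.]
[-397.2, 161.8, 0.7] yaw_y 104.54 tilt [-0.0001, 0.0001] t 1.3 turnz 79.04
```

```bash
python3 -m crank '[-40,16,0,0,0,0,1,-40,16,0,0,0,0,1,-40,16,0,0,0,0,1,-40,16,0,0,0,0,1,-40,16,0,0,0,0,1,-40,16,0,0,0,0,1,-40,16,0,0,0,0,1,-40,16,0,0,0,0,1,-40,16,0,0,0,0,1,-37,18,0,0,0,0,1,0,0,0,0,0,7.9,1,0,0,0,0,0,7.9,1,0,0,0,0,0,7.9,1,0,0,0,0,0,7.9,1,0,0,0,0,0,7.9,1,0,0,0,0,0,7.9,1,0,0,0,0,0,7.9,1,0,0,0,0,0,7.9,1,0,0,0,0,0,7.9,1,0,0,0,0,0,7.9,1]'
python3 - <<'E'
from h import *
s=snap('wrist','w1.png')
v,u=np.mgrid[0:480,0:640]
P=at_range(s,np.c_[u.ravel(),v.ravel()])
for nm,(lo,hi) in dict(foot=(.018,.034),grip=(.06,.085)).items():
    m=(abs(P[:,0]-.494)<.07)&(abs(P[:,1]+.324)<.07)&(P[:,2]>lo)&(P[:,2]<hi)
    print(nm,m.sum(),cv2.minAreaRect(P[m][:,:2].astype(np.float32)*1000),np.median(P[m][:,:],axis=0))
plan([.4945,-.3244,.204],25.5)
E
```

```text
clock: 3.3
eef_pos: [0.4943, -0.3243, 0.4047]
tool_rot: [0.536, 0.844, 0.0, -0.0]
contact_force: [0.7, 0.5, -0.8]
finger_gap: 0.0854
gripper_force: 0.0
foot 1293 ((493.19512939453125, -323.8858947753906), (24.03302574157715, 84.17977905273438), 26.180007934570312) [ 0.48401359 -0.30242261  0.02464879]
grip 1255 ((493.0196533203125, -323.55889892578125), (17.866531372070312, 39.750579833984375), 26.679031372070312) [ 0.49231478 -0.32201119  0.07252423]
[-0.2, 0.2, 200.7] yaw_y 24.83 tilt [-0.0001, 0.0001] t 3.35 turnz -0.67
```

View pics/w1.png

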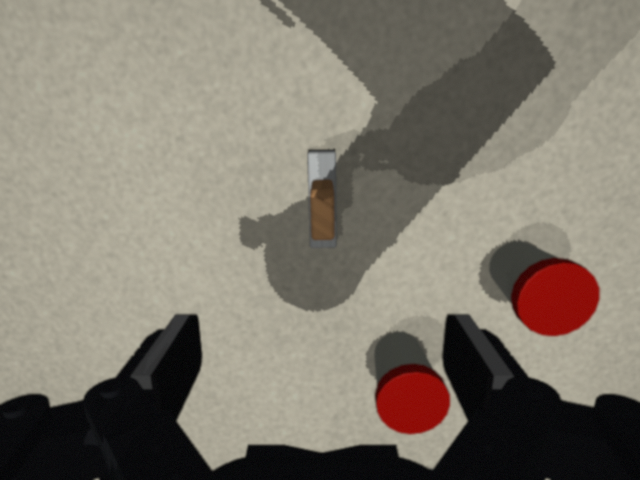

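```bash
python3 -m crank '[1,-1,40,0,0,-1.4,1,0,0,40,0,0,0,1,0,0,40,0,0,0,1,0,0,40,0,0,0,1,0,0,40,0,0,0,1,0,0,0,0,0,0,0.5,0,0,0,0,0,0,0,0,0,0,0,0,0,0,0,0,0,0,0,0,0,0,0,0,0,0,0,0,0,0,0,0,0,0,0,0,0,0,0,0,0]'
python3 - <<'E'
from h import *
plan([.4932,-.3237,.205],26.2)
E
```

```text
[0.9, -0.7, 199.7] yaw_y 24.83 tilt [-0.0001, 0.0001] t 3.35 turnz -1.37schema error: expected a multiple of 7 numbers
```

```bash
python3 -m crank '[1,-1,40,0,0,-1.4,1, 0,0,40,0,0,0,1, 0,0,40,0,0,0,1, 0,0,40,0,0,0,1, 0,0,40,0,0,0,1, 0,0,0,0,0,0,0.5, 0,0,0,0,0,0,0, 0,0,0,0,0,0,0, 0,0,0,0,0,0,0, 0,0,0,0,0,0,0, 0,0,0,0,0,0,0, 0,0,0,0,0,0,0]'
python3 - <<'E'
from h import *
plan([.4932,-.3237,.205],26.2)
E
```

```text
clock: 4.55
eef_pos: [0.4937, -0.324, 0.2071]
tool_rot: [0.523, 0.853, 0.0, 0.002]
contact_force: [-0.2, 1.4, 6.4]
finger_gap: 0.0174
gripper_force: 59.3
[0.4, -0.3, 2.1] yaw_y 26.98 tilt [0.0033, -0.0016] t 4.55 turnz 0.78
```

```bash
python3 -m crank '[0,0,-20,0,0,0,0, 0,0,-30,0,0,0,0, 0,0,-30,0,0,-7.4,0, 0,0,-30,0,0,-7.4,0, 0,0,-30,0,0,-7.4,0, 0,0,0,0,0,-7.4,0, 0,0,0,0,0,-7.4,0, 0,0,0,0,0,-7.4,0, 0,0,0,0,0,-7.4,0, 0,0,0,0,0,-7.4,0,0,0,0,0,0,0,0]'
python3 - <<'E'
from h import *
plan([.557,-.038,.345],86.2)
E
```

```text
clock: 5.65
eef_pos: [0.4928, -0.3237, 0.3445]
tool_rot: [0.033, 0.999, 0.0, -0.0]
contact_force: [0.3, 0.4, -1.5]
finger_gap: 0.0177
gripper_force: 58.5
[-45.1, 289.3, -0.4] yaw_y 86.21 tilt [-0.0004, 0.0006] t 5.65 turnz 0.01
```

```bash
python3 -m crank '[-6,36,0,0,0,0,0, -6,36,0,0,0,0,0, -6,36,0,0,0,0,0, -6,36,0,0,0,0,0, -6,36,0,0,0,0,0, -6,36,0,0,0,0,0, -6,36,0,0,0,0,0, -3,37,0,0,0,0,0, 0,0,0,0,0,0,0]'
python3 - <<'E'
from h import *
plan([.557,-.038,.345],86.2)
s=snap('wrist','w2.png'); snap('scene','s2.png'); print(s['xyz'],R.from_quat(s['attitude']).as_matrix().round(2))
v,u=np.mgrid[0:480,0:640]
P=at_range(s,np.c_[u.ravel(),v.ravel()])
np.save('P.npy',P)
m=(abs(P[:,2]-.06)<.006);print(m.sum(),P[m].min(0),P[m].max(0),np.median(P[m][:,2]))
m=(abs(P[:,2]-.0)<.006);print(m.sum(),np.median(P[m][:,2]))
E
```

```text
clock: 6.55
eef_pos: [0.5576, -0.035, 0.3443]
tool_rot: [0.034, 0.999, 0.001, -0.0]
contact_force: [0.2, -0.7, -2.5]
finger_gap: 0.0171
gripper_force: 59.0
[0.4, -3.0, -0.7] yaw_y 86.16 tilt [-0.0005, 0.0011] t 6.55 turnz -0.04
[ 0.48044288 -0.0300294   0.31347031] [[ 0.07 -0.95 -0.3 ]
 [ 1.    0.06  0.02]
 [ 0.   -0.3   0.95]]
70966 [ 0.45164727 -0.28540506  0.05400478] [0.70662359 0.17756992 0.06599941] 0.059896453308077025
150440 -0.00013832127038196362
```

View pics/w2.png

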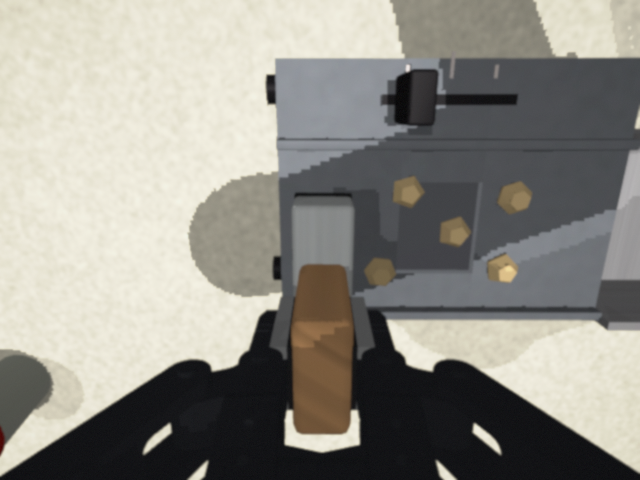

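```bash
python3 - <<'E'
from h import *
s=snap('wrist')
def B(o,yaw,q): return (R.from_euler('z',-yaw,degrees=True).apply(q-[o[0],o[1],0])*1000)
pts=dict(shelf1=(300,59),shelf2=(600,59),end1=(277,90),end2=(281,180),winL=(397,232),winR=(475,228),winT=(440,181),winB=(435,270),tabtop=None,line_half=(496,71),line_closed=(408,71),slotend=(517,99),rimB1=(400,310),rimB2=(580,308))
Q={k:at_z(s,v,.06)[0] for k,v in pts.items() if v}
d=Q['shelf2']-Q['shelf1'];yaw=np.degrees(np.arctan2(d[1],d[0]))-90;print('yaw shelf',yaw)
m=cv2.Canny(cv2.cvtColor(s['pixels'],cv2.COLOR_RGB2GRAY),60,150)
for yw in(-3.5,-4,yaw):
  print(yw)
  for k,q in Q.items(): print(k,B([.561,.057],yw,q).round(1))
for c in viewer.outline_of('wrist','tab_mid')[:1]+viewer.tip_of('wrist','tab_mid')[:2]: print('tab',c['p'],c['position'],B([.561,.057],-3.8,at_z(s,c['position'],.085)[0]))
for c in viewer.outline_of('wrist','chip0'): print('chip',round(c['p'],2),np.round(c['position']),B([.561,.057],-3.8,at_z(s,c['position'],.068)[0]).round(0))
# foot underside reach: lowest scraper points
v,u=np.mgrid[0:480,0:640];P=at_range(s,np.c_[u.ravel(),v.ravel()])
m=(u.ravel()>285)&(u.ravel()<360)&(v.ravel()>190)&(v.ravel()<300)&(P[:,2]>.12)
print('foot',cv2.minAreaRect((P[m][:,:2]*1000).astype(np.float32)),np.percentile(P[m][:,2],[1,10,50]))
E
```

```text
yaw shelf -4.0987917720980676
-3.5
shelf1 [-101.8 -106.4   60. ]
shelf2 [-100.    61.5   60. ]
end1 [ -85.5 -120.    60. ]
end2 [ -33.7 -119.7   60. ]
winL [  0.1 -47.1  60. ]
winR [-2.2  2.1 60. ]
winT [-32.3 -22.4  60. ]
winB [ 26.2 -21.1  60. ]
line_half [-94.5   4.3  60. ]
line_closed [-95.  -45.4  60. ]
slotend [-79.4  18.2  60. ]
rimB1 [ 55.  -42.6  60. ]
rimB2 [54.2 78.  60. ]
-4
shelf1 [-100.9 -107.3   60. ]
shelf2 [-100.6   60.6   60. ]
end1 [ -84.5 -120.8   60. ]
end2 [ -32.7 -120.    60. ]
winL [  0.5 -47.1  60. ]
winR [-2.2  2.1 60. ]
winT [-32.1 -22.6  60. ]
winB [ 26.4 -20.9  60. ]
line_half [-94.6   3.5  60. ]
line_closed [-94.6 -46.2  60. ]
slotend [-79.5  17.5  60. ]
rimB1 [ 55.4 -42.1  60. ]
rimB2 [53.6 78.5 60. ]
-4.0987917720980676
shelf1 [-100.7 -107.5   60. ]
shelf2 [-100.7   60.5   60. ]
end1 [ -84.3 -120.9   60. ]
end2 [ -32.4 -120.    60. ]
winL [  0.5 -47.1  60. ]
winR [-2.2  2.1 60. ]
winT [-32.1 -22.7  60. ]
winB [ 26.4 -20.8  60. ]
line_half [-94.6   3.3  60. ]
line_closed [-94.6 -46.4  60. ]
slotend [-79.6  17.4  60. ]
rimB1 [ 55.4 -42.   60. ]
rimB2 [53.4 78.5 60. ]
tab 0.62 [422.6, 95.6] [-80.93609434 -42.41686081  85.        ]
tab 0.94 [420.5, 98.7] [-79.41774036 -43.39928895  85.        ]
chip 0.83 [508. 270.] [23. 23. 68.]
chip 0.77 [519. 194.] [-25.  23.  68.]
chip 0.75 [458. 228.] [ -5. -11.  68.]
chip 0.73 [409. 193.] [-26. -43.  68.]
chip 0.65 [384. 272.] [ 24. -55.  68.]
foot ((515.7074584960938, -34.719276428222656), (26.997703552246094, 71.30552673339844), 85.84707641601562) [0.14011791 0.15942633 0.16252241]
```

```bash
python3 - <<'E'
from h import *
plan([.5553,-.0334,.2690],86.0)
E
python3 -m crank '[2,2,20,0,0,0,0, 0,0,20,0,0,0,0, 0,0,18,0,0,0,0, 0,0,10,0,0,0,0, 0,0,5,0,0,0,0, 0,0,0,0,0,0,0]'
python3 - <<'E'
from h import *
plan([.5553,-.0334,.2690],86.0)
E
```

```text
[2.3, 5.8, 75.8] yaw_y 86.01 tilt [0.0, 0.0001] t 6.85 turnz 0.01
clock: 7.45
eef_pos: [0.5554, -0.0367, 0.2715]
tool_rot: [0.034, 0.999, -0.0, -0.0]
contact_force: [-0.0, -0.4, -1.2]
finger_gap: 0.0171
gripper_force: 59.1
[0.3, 3.3, 2.5] yaw_y 86.1 tilt [-0.0005, -0.0002] t 7.45 turnz 0.1
```

```bash
python3 -m crank '[0,0,2.5,0,0,0,0, 0,10,0,0,0,0,0, 0,10,0,0,0,0,0, 0,10,0,0,0,0,0, 0,10,0,0,0,0,0, 0,10,0,0,0,0,0, 0,10,0,0,0,0,0, 0,10,0,0,0,0,0, 0,10,0,0,0,0,0, 0,10,0,0,0,0,0, 0,10,0,0,0,0,0, 0,10,0,0,0,0,0, 0,10,0,0,0,0,0, 0,10,0,0,0,0,0, 0,0,0,0,0,0,0]'
python3 - <<'E'
from h import *
snap('wrist','w3.png'); plan([.5679,.147,.2690],86.0)
E
```

```text
clock: 8.95
eef_pos: [0.5642, 0.0946, 0.2691]
tool_rot: [0.033, 0.999, 0.0, -0.0]
contact_force: [-0.2, 0.6, -2.1]
finger_gap: 0.0172
gripper_force: 59.1
[-0.2, 53.1, 0.0] yaw_y 86.19 tilt [-0.0003, 0.0002] t 9.0 turnz 0.19
```

View pics/w3.png

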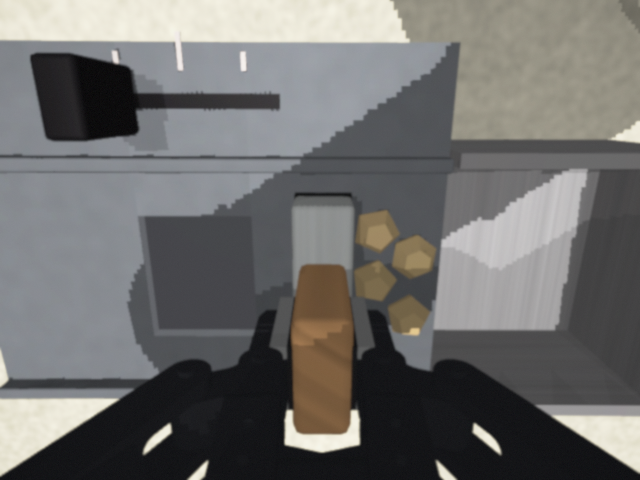

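```bash
python3 -m crank '[0,10,0,0,0,0,0, 0,10,0,0,0,0,0, 0,10,0,0,0,0,0, 0,10,0,0,0,0,0, 0,10,0,0,0,0,0, 0,6,0,0,0,0,0, 0,0,0,0,0,0,0, 0,0,-15,0,0,0,0, 0,0,-30,0,0,0,0, 0,0,-40,0,0,0,0, 0,-45,0,0,0,0,0, 0,-45,0,0,0,0,0, 0,-45,0,0,0,0,0, 0,0,0,0,0,0,0]'
python3 - <<'E'
from h import *
s=snap('wrist','w4.png')
for c in viewer.outline_of('wrist','chip0'):
    q=at_z(s,c['position'],.066)[0]; print(round(c['p'],2),np.round(c['position']),at_range(s,[c['position']])[0].round(3))
plan([.48,-.2,.355],26)
E
```

```text
clock: 10.4
eef_pos: [0.5582, 0.01, 0.3564]
tool_rot: [0.036, 0.999, -0.0, 0.001]
contact_force: [1.0, -0.5, -1.9]
finger_gap: 0.0172
gripper_force: 59.3
0.55 [530. 266.] [0.611 0.169 0.021]
0.52 [540. 178.] [0.541 0.169 0.025]
[63.6, -218.1, 0.4] yaw_y 85.99 tilt [0.0017, 0.0005] t 10.5 turnz 59.99
```

View pics/w4.png

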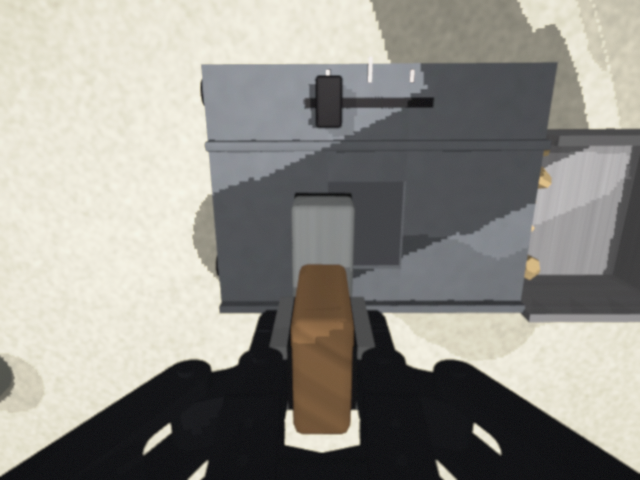

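```bash
python3 -m crank '[8,-40,0,0,0,0,0, 8,-43,0,0,0,0,0, 9,-43,0,0,0,0,0, 9,-43,0,0,0,0,0, 9,-43,0,0,0,0,0, 0,0,0,0,0,0,0, 0,0,40,0,0,0,0, 0,0,40,0,0,0,0, 0,0,40,0,0,0,0, 0,0,15,0,0,0,0, 0,0,0,0,0,0,0]'
python3 - <<'E'
from h import *
s=snap('top','t5.png'); im=cv2.imread('pics/t5.png'); cv2.imwrite('pics/t5c.png',cv2.resize(im[150:300,200:500],(800,400),interpolation=cv2.INTER_CUBIC))
for c in viewer.outline_of('top','chip0'): print(round(c['p'],2),np.round(c['position']),at_range(s,[c['position']])[0].round(3))
plan([.5,-.2,.2075],86)
E
```

```text
clock: 11.6
eef_pos: [0.5015, -0.1933, 0.2174]
tool_rot: [0.033, 0.999, 0.0, -0.002]
contact_force: [-0.0, -0.4, -0.3]
finger_gap: 0.0173
gripper_force: 59.5
0.57 [261. 191.] [0.618 0.17  0.023]
[2.3, -6.3, 14.0] yaw_y 86.2 tilt [0.0023, -0.0012] t 11.7 turnz 0.2
```

View pics/t5c.png

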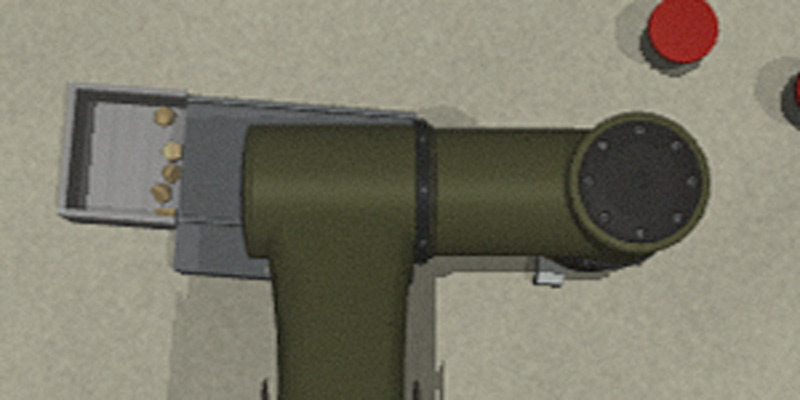

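```bash
python3 -m crank '[0,0,6,0,0,0,0, 0,0,4,0,0,0,0, 0,0,2,0,0,0,0, 0,0,1,0,0,0,0, 0,0,0,0,0,0,0, 0,0,0,0,0,0,0]'; python3 -c "
from h import *
plan([.5,-.2,.2071],86);print(bot.sense()['eef_pos'],bot.sense()['contact_force'])"
```

```text
clock: 12.3
eef_pos: [0.5018, -0.1941, 0.2071]
tool_rot: [0.034, 0.999, -0.0, 0.0]
contact_force: [-3.5, 2.7, 4.6]
finger_gap: 0.0173
gripper_force: 60.3
[1.4, -6.0, 0.0] yaw_y 86.15 tilt [0.0005, -0.0002] t 12.3 turnz 0.15
[ 0.50176313 -0.19410418  0.20710914] [-3.51295112  2.68548409  4.62336494]
```

```bash
python3 -m crank '[0,0,0,0,0,0,0.3, 0,0,0,0,0,0,0.6, 0,0,0,0,0,0,1, 0,0,0,0,0,0,1, 0,0,0,0,0,0,1, 0,0,0,0,0,0,1, 0,0,-10,0,0,0,1, 0,0,-30,0,0,0,1, 0,0,-40,0,0,0,1, 0,0,-40,0,0,0,1,  0,0,0,0,0,0,1]'
python3 - <<'E'
from h import *
s=snap('wrist','w6.png')
v,u=np.mgrid[0:480,0:640];P=at_range(s,np.c_[u.ravel(),v.ravel()])
for lo,hi in((.018,.034),(.06,.085)):
    m=(abs(P[:,0]-.5)<.07)&(abs(P[:,1]+.194)<.06)&(P[:,2]>lo)&(P[:,2]<hi)
    print(m.sum(),cv2.minAreaRect(P[m][:,:2].astype(np.float32)*1000),np.percentile(P[m][:,2],[5,50,95]))
o=np.array([.5595,.0555,0]);t=o+R.from_euler('z',-4,degrees=True).apply([-.078,-.045,.33]);print(t)
plan(t,86)
E
```

```text
clock: 13.4
eef_pos: [0.5025, -0.1947, 0.3343]
tool_rot: [0.034, 0.999, -0.001, 0.006]
contact_force: [0.4, -0.2, 1.0]
finger_gap: 0.0856
gripper_force: 0.0
1757 ((500.26434326171875, -194.36734008789062), (24.035634994506836, 83.82688903808594), 85.83859252929688) [0.0228694  0.02462684 0.02608301]
2048 ((500.5352783203125, -194.13507080078125), (17.643604278564453, 40.338558197021484), 85.90862274169922) [0.06895843 0.07250188 0.07375052]
[0.47855096 0.01605062 0.33      ]
[37.7, 208.3, 0.3] yaw_y 86.15 tilt [0.0071, -0.001] t 13.45 turnz 0.15
```

```bash
python3 -m crank '[8,41,0,0,0,0,1, 8,42,0,0,0,0,1, 8,42,0,0,0,0,1, 7,42,0,0,0,0,1, 7,41,0,0,0,0,1, 0,0,0,0,0,0,1, 0,0,0,0,0,0,1]'
python3 - <<'E'
from h import *
s=snap('wrist','w7.png')
v,u=np.mgrid[0:480,0:640];P=at_range(s,np.c_[u.ravel(),v.ravel()])
t=R.from_euler('z',-4,degrees=True)
B=t.inv().apply(P-[.5595,.0555,0])*1000
m=(abs(B[:,0]+78)<30)&(abs(B[:,1]+45)<30)&(B[:,2]>97)&(B[:,2]<112)
print(m.sum(),B[m].min(0),B[m].max(0),np.median(B[m],axis=0),cv2.minAreaRect(P[m][:,:2].astype(np.float32)*1000))
r=bot.sense();print(t.inv().apply(r['eef_pos']-[.5595,.0555,0])*1000)
plan([.4786,.0161,.241],86)
E
```

```text
clock: 14.15
eef_pos: [0.4775, 0.0168, 0.3259]
tool_rot: [0.032, 0.999, -0.0, -0.0]
contact_force: [-0.4, -1.2, 1.3]
finger_gap: 0.0854
gripper_force: 0.0
1378 [-91.54954201 -49.03592396  97.15043162] [-65.37710913 -35.37188305 104.77598631] [-79.9420946  -42.44219508 102.61986373] ((478.2857666015625, 18.87618637084961), (13.659066200256348, 26.169347763061523), 85.96175384521484)
[-78.86298805 -45.14323273 325.96293747]
[-1.0, 0.2, 85.0] yaw_y 86.18 tilt [-0.0005, -0.0002] t 14.2 turnz 0.18
```

View pics/w7.png

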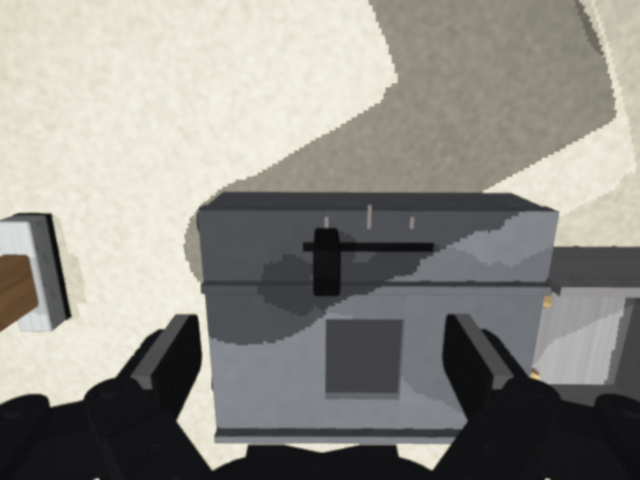

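```bash
python3 -m crank '[-1,2.5,30,0,0,0,1, 0,0,30,0,0,0,1, 0,0,15,0,0,0,1, 0,0,8,0,0,0,1, 0,0,0,0,0,0,1, 0,0,0,0,0,0,0.5, 0,0,0,0,0,0,0.3, 0,0,0,0,0,0,0, 0,0,0,0,0,0,0, 0,0,0,0,0,0,0, 0,0,0,0,0,0,0, 0,0,0,0,0,0,0]'
python3 - <<'E'
from h import *
t=R.from_euler('z',-4,degrees=True)
r=bot.sense();print(t.inv().apply(r['eef_pos']-[.5595,.0555,0])*1000,t.inv().apply(r['contact_force']),r['finger_gap'])
E
```

```text
clock: 15.4
eef_pos: [0.479, 0.0188, 0.2437]
tool_rot: [0.034, 0.999, 0.0, 0.0]
contact_force: [-1.3, 3.9, 4.3]
finger_gap: 0.0127
gripper_force: 59.6
[-77.7216841  -42.24423725 243.68943942] [-1.56782505  3.76525949  4.25826346] 0.012736224271671483
```

```bash
python3 -m crank '[0,3,0,0,0,0,0, 0,5,0,0,0,0,0, 0,5,0,0,0,0,0, 0,5,0,0,0,0,0, 0,3,0,0,0,0,0, 0,0,0,0,0,0,0, 0,0,0,0,0,0,0, 0,0,0,0,0,0,0]'
cat > m.py <<'E'
from h import *
t=R.from_euler('z',-4,degrees=True)
r=bot.sense();print(t.inv().apply(r['eef_pos']-[.5595,.0555,0])*1000,t.inv().apply(r['contact_force']),r['finger_gap'],r['clock'])
E
python3 m.py
```

```text
clock: 16.2
eef_pos: [0.4804, 0.0381, 0.2437]
tool_rot: [0.034, 0.999, -0.002, -0.0]
contact_force: [-1.1, -7.7, 3.6]
finger_gap: 0.0133
gripper_force: 59.7
[-77.68354597 -22.83175909 243.65340452] [-0.52589883 -7.7188736   3.59280942] 0.013269348450226284 16.2
```

```bash
python3 -m crank '[0,3,0,0,0,0,0, 0,2.7,0,0,0,0,0, 0,0,0,0,0,0,0, 0,0,0,0,0,0,0, 0,0,0,0,0,0,0]'
python3 m.py; python3 - <<'E'
from h import *
s=snap('wrist','w8.png'); cv2.imwrite('pics/w8c.png',cv2.resize(s['pixels'][150:480,150:550,::-1],(800,600)))
snap('scene','s8.png'); im=cv2.imread('pics/s8.png'); cv2.imwrite('pics/s8c.png',cv2.resize(im[200:330,240:450],(800,495),interpolation=cv2.INTER_CUBIC))
E
python3 m.py
```

```text
clock: 16.7
eef_pos: [0.4808, 0.0436, 0.2437]
tool_rot: [0.034, 0.999, -0.002, -0.0]
contact_force: [-1.4, -8.8, 3.2]
finger_gap: 0.0133
gripper_force: 59.7
[-77.68798639 -17.36033194 243.65658652] [-0.78164871 -8.91898133  3.21264647] 0.013274922832180187 16.7
[-77.69829783 -17.38602638 243.66786443] [ 0.24831453 -8.89972354  4.26309507] 0.013041486029674332 16.8
```

View pics/w8c.png

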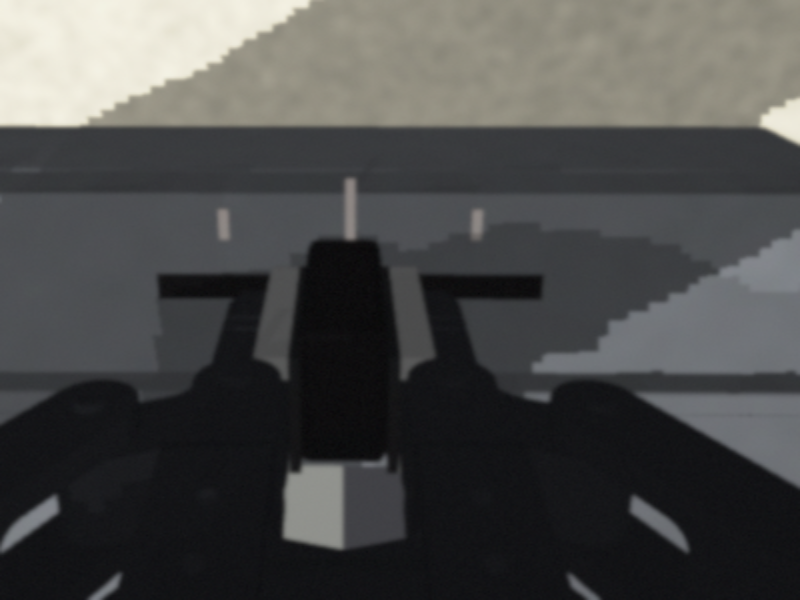

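View pics/s8c.png

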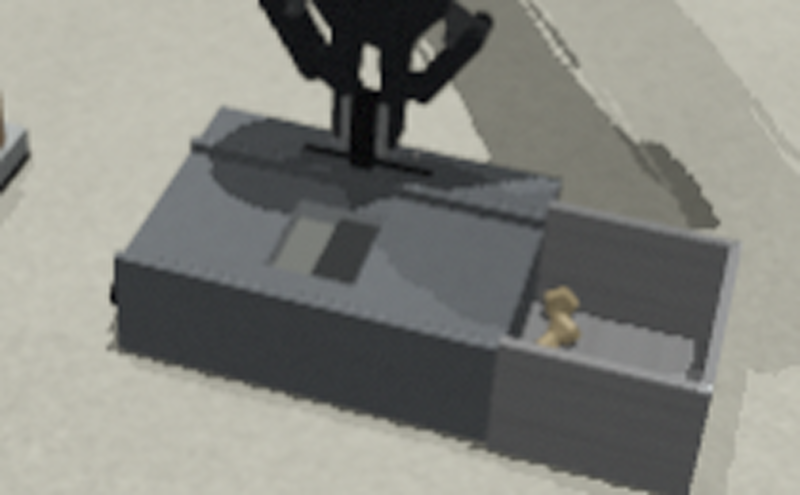

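The wrist picture shows the tab (346,260) on the longest line (350,210). In the scene picture the window is half white (300,245), the stage is clear and the chips are in the tray.

```bash
python3 -c "
from bench import bot
print(bot.sign_off())"
```

```text
the job is handed in; nothing more can be done
None
```

I swept all five chips into the tray, stood the scraper upright on the bench and let go, then slid the shutter to half open and handed the job in while still holding it there, at about 17 s.

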